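# Nest the rinse cups and hold the lens slide open at its mark

### The job

Clear the counter in front of the lens dispenser by nesting the two loose rinse cups in the blue ceramic bowl where it stands: the orange cup inside the bowl and the yellow cup inside the orange one, both upright and seated on the floor below them, leaving the bowl in place. Then take the black handle of the dispenser's spring-return slide and pull the slide out until its yellow index line lies within the red marker band on the rails, and finish while still holding it there (the spring pulls it back if let go), so that lenses can be picked out. Leave the red marker as it is set and do not disturb the two lens cases, the steel pump bottle or the tweezer stand.

Things in the scene. Friction and masses are not known exactly. Their poses are not given: they have to be found in the camera images.
- bowl: Blue ceramic bowl, loose, 350 g, round, 55 mm high, 72 mm across the foot and 92 mm across the rim outside, wall 4 mm, floor 6 mm thick. Origin: centre of the underside, z up.
- medium_cup: Orange plastic rinse cup, open at the top, about 70 g, 70 mm high, 48 mm across the foot and 58 mm across the rim outside, wall 3 mm, floor 5 mm thick. Origin: centre of the underside, z up. Nested in the bowl, its rim stands 21 mm above the bowl's rim.
- small_cup: Yellow plastic rinse cup, open at the top, narrow, about 50 g, 85 mm high, 31 mm across the foot and 38 mm across the rim outside, wall 3 mm, floor 5 mm thick. Origin: centre of the underside, z up. Nested in the orange cup, its rim stands 20 mm above the orange cup's rim.
- dispenser: White lens dispenser, fixed: housing 130 deep (x), 120 wide (y), 68 mm high. Origin: on the counter below the middle of its front face; x points back into the housing, so the slide pulls out along -x (towards the robot, give or take the yaw). Two aluminium rails 20 high, 12 wide, centred 40 mm either side of the slide's centre line, run 135 mm out from the front face.
- slide (a joint): Spring-return slide of the dispenser: m pulled out, 0 = home, stop at 0.085. The spring pulls it back with about 3 N at 0 and 100 N/m more (about 9 N at 0.06).
- handle (a point): Centre of the top edge of the slide's black handle, an upright plate 12 mm thick (along the slide's travel) x 30 mm wide x 60 mm high, rising from 20 mm to 80 mm above the counter. With the slide home its centre is 45 mm in front of the housing's front face. Axes as the dispenser's.
- index (a point): Yellow index line across the grey slide, on the slide's top (20 mm above the counter) directly below the handle's centre, visible on either side of the handle. Axes as the dispenser's.
- mark (a point): Middle of the red marker band: two red clips, one on each rail, 12 mm long along the travel, tops 23 mm above the counter. This point lies on the slide's centre line midway between the clips; the slide is on the mark when the index line lies between the clips' front and rear edges. Axes as the dispenser's.
- marker (a joint): Setting of the red marker clips along the rails: the slide joint value (m) at which the index line is at the middle of the red band. It differs from start to start; stiff (8 N friction), to be left alone.
- green_case: Green twin twist-cap lens case, 32 x 62 x 17 mm, loose, in the blue tray. Origin: centre of the underside.
- white_case: White twin twist-cap lens case, 32 x 62 x 17 mm, loose, in the blue tray. Origin: centre of the underside.
- lens_tray: Blue plastic tray, fixed, 100 x 150 x 18 mm, holding the two lens cases. Origin: centre of the underside.
- pump_bottle: Stainless steel push-pump bottle, 60 mm across, 162 mm high, loose, closed. Origin: centre of the underside.
- tweezer_stand: Clear acrylic tweezer stand with two tweezers, base 70 x 70 mm, 117 mm high, loose. Origin: centre of the underside.

How it is judged:
On the way, in this order (a step that is already met when the one before it is completed fails the run):
1. both cups are nested in the bowl and let go, the slide still home (horizontal distance between medium_cup and bowl below 0.02 m and z of medium_cup in the frame of bowl between 0.001 and 0.012 m and angle between each of medium_cup, small_cup's own z axis and vertical below 0.2 rad and linear speed of each of medium_cup, small_cup below 0.03 m/s and contact force between the fingers and medium_cup below 0.1 N and horizontal distance between small_cup and medium_cup below 0.02 m and z of small_cup in the frame of medium_cup between 0.001 and 0.012 m and contact force between the fingers and small_cup below 0.1 N and angle between bowl's own z axis and vertical below 0.15 rad and height (world z) of bowl below 0.006 m and distance of bowl from where it was at the start of the episode below 0.04 m and contact force between the fingers and bowl below 0.1 N and value of joint slide below 0.012 m), for 0.2 s.
2. the slide is held with its index line in the red band (x of index in the frame of mark between -0.006 and 0.006 m and contact force between the fingers and slide above 1 N and velocity of joint slide between -0.02 and 0.02 m/s), for 0.5 s.
At the end, for the whole second after the job is handed in: Orange cup in bowl, yellow cup in orange: centres within 20 mm, undersides 1 to 12 mm above the outer one's, tilt under 0.2 rad, still, untouched; bowl upright, within 40 mm of its start; fingers on the slide (over 1 N), still, index line within 6 mm of the red band's middle (all of step 2 and horizontal distance between medium_cup and bowl below 0.02 m and z of medium_cup in the frame of bowl between 0.001 and 0.012 m and angle between each of medium_cup, small_cup's own z axis and vertical below 0.2 rad and linear speed of each of medium_cup, small_cup below 0.03 m/s and contact force between the fingers and medium_cup below 0.1 N and horizontal distance between small_cup and medium_cup below 0.02 m and z of small_cup in the frame of medium_cup between 0.001 and 0.012 m and contact force between the fingers and small_cup below 0.1 N and angle between bowl's own z axis and vertical below 0.15 rad and height (world z) of bowl below 0.006 m and distance of bowl from where it was at the start of the episode below 0.04 m and contact force between the fingers and bowl below 0.1 N); the arm keeps its last pose, push and grip.
It fails at once if the green lens case is moved more than 20 mm or tipped (distance of green_case from where it was at the start of the episode above 0.02 m or angle between green_case's own z axis and vertical above 0.5 rad).
It fails at once if the white lens case is moved more than 20 mm or tipped (distance of white_case from where it was at the start of the episode above 0.02 m or angle between white_case's own z axis and vertical above 0.5 rad).
It fails at once if the pump bottle is moved more than 20 mm or tipped (distance of pump_bottle from where it was at the start of the episode above 0.02 m or angle between pump_bottle's own z axis and vertical above 0.5 rad).
It fails at once if the tweezer stand is moved more than 20 mm or tipped (distance of tweezer_stand from where it was at the start of the episode above 0.02 m or angle between tweezer_stand's own z axis and vertical above 0.5 rad).
It fails at once if the red marker is pushed along the rails by more than 4 mm (distance of mark from where it was at the start of the episode above 0.004 m).
It also fails if it takes over 64 s, if anything falls off the work surface, if the arm or the gripper's body presses on something with over 40 N, if the wrist force passes 120 N, or if a joint passes its speed limit or range.

### The arm

A 7-joint arm with a two-finger parallel gripper is mounted at the origin on the work surface. World frame = base frame: x ahead of the robot, y to its left, z up, the work surface at z = 0. Lengths are in m, angles in rad, forces in N, time in s.
With the tool pointing down it reaches from about 0.425 to 0.925 m from the base axis. Payload 6.8 kg.
Tool frame: the origin (TCP) lies between the finger pads; the fingertips stand r.tip_extent ahead of it and the grasp point (between the pads) lies 5 mm behind it (r.tip_extent is the distance from the TCP to the fingertips, in m); y points along the fingers, x is the direction in which the jaws open and shut, and the axes are right-handed (so a half turn about y gives the same grasp; the last joint's range is limited). The gripper opens to 85 mm and grips with 20 to 120 N. Pads are 22 mm wide; open, the fingers measure 114 mm over their backs; the gripper's body (76 mm by 85 mm) begins 54 mm behind the grasp point. The pads swing forward as they close: fully open they stand 13 mm farther back than shut.
Start: joints at [1.052, 0.477, 0.022, 1.555, -0.011, 1.109, -0.083], TCP at [0.27, -0.619, 0.245] pointing down, gripper open.
Joint ranges: [-2.96, 2.96], [-0.34, 2.1], [-1.41, 1.46], [0.24, 2.44], [-1.37, 4.51], [0.17, 1.92], [-2.96, 2.96]. Speed limits (rad/s): [2.39, 2.39, 3.14, 3.14, 3.14, 3.14, 3.14].

### API

Orientations are given as a rotation vector (axis times angle).
In Python, from bench import r gives the robot as it stands.
- The arm moves only by the tool send_rows, never from a script. Its argument "plan" is a list of rows, each a list of 5 numbers: the shift along the tool's x, y, z in cm, then the turn about the tool's y in degrees, then the opening, from 0 (shut) to 1 (fully open). In form: [[dx, dy, dz, spin, grip], ...]. A call has 1 to 12 rows; each row shifts and turns the commanded pose from where the row before left it, along the tool's axes as they then stand; what a row does not reach is not made up. A row lasts 1/8 s, in which the tool goes at most 62.5 mm and 10.7 degrees, less where a joint would pass 70% of its speed; a pose out of reach is approached as far as the arm can. A call is refused whole if a number of a shift passes 6.25 or a number of a turn 10.7, either way. A call with a gripper value outside its range is refused whole. The fingers move at their own pace and stop on an object; "force" is the grip in N (left out, the last holds). Time passes only in rows, so rows that do not move let the fingers close. It gives the time, the measured TCP pose, the force and the opening at its end, in the units of the state.
- r.get_obs(): the state, without advancing time (a new reading comes with each control period).
- r.grab_frame(name): name is "scene" or "side" or "wrist"; returns a dict with "image" (420x560x3 uint8, red, green, blue), "camera_matrix" (3x3 intrinsics, pixels), "cam_to_world" (4x4, takes a point from camera to world coordinates). Camera axes: x right, y down, z forward; pixel columns grow to the right and rows downward; lengths in m; the calibration is good to about 2 mm. A picture is of the moment at which its call begins. There is no depth.
- r.hand_in(): hands the job in, once; it reports no verdict.
Trained networks look in the newest picture that a camera, given by its name, has taken for a name from the list of things; names that differ only in an ending like _2 or _b are one class to them, and where a whole thing is asked for, a point or a joint stands for the part that bears it (a point fixed in the world has none). Each returns a list of dicts, best first, with "p" (0 to 1); they miss things now and then, are a little off and sometimes report something else, mostly with a low value. They report only what shows in the picture. A call takes as long as a camera call.
- r.recognise(camera, target): "rect" ([left, top, right, bottom] in pixels, round what is visible of it).
The state is a dict: "clock": time; "joints": joint angles; "qvel": joint speeds; "tau": joint torques, N m; "tcp_pos": TCP position; "orientation": TCP orientation; "contact_force": force on the tool from outside, world axes, zero at the start; "moment": the same for the moment, N m; "grip_width": finger opening in m.
Only numpy, scipy, OpenCV 4.12 (cv2) and the standard library are available. Lean on these libraries where they do the work, as an engineer would, in place of code of your own. Each camera call takes 0.05 s, during which the arm holds its last target.

## Working session

There is one attempt and no reset: what is moved stays moved. The work goes in short steps, Python scripts to look and compute and a tool call to move; the robot and the scene stay as the last step left them, time stands still between calls to the robot, and variables do not carry over. Pictures are saved under pics/ and viewed, and the job is handed in when it is done.

Besides the shell and the picture viewer there is one more tool, called after "Request:" in YAML: its name, and indented under it one key for each argument. send_rows: Moves the arm, as the interface text tells. Its arguments: {"type":"object","properties":{"plan":{"type":"array","items":{"type":"array","items":{"type":"number"}}},"force":{"type":"number"}},"required":["plan"]}

```bash
ls; mkdir -p pics
python3 - <<'E'
from bench import r
import cv2,numpy as np
o=r.get_obs()
for k in o: print(k,np.round(o[k],4))
print(r.tip_extent)
for c in ["scene","side","wrist"]:
    f=r.grab_frame(c); cv2.imwrite(f"pics/{c}0.png",f["image"][:,:,::-1])
    print(c,np.round(f["camera_matrix"],1).tolist(),np.round(f["cam_to_world"],3).tolist())
    for t in ["bowl","medium_cup","small_cup","dispenser","handle","index","marker","pump_bottle","tweezer_stand","lens_tray"]:
        print(t,[(np.round(d["rect"]).tolist(),round(d["p"],2)) for d in r.recognise(c,t)[:3]])
E
```

```text
pics
clock 0.0
joints [ 1.0519  0.4778  0.0223  1.5565 -0.0115  1.1093 -0.0831]
qvel [-0.0009  0.0008  0.0001  0.0006  0.0002 -0.0004 -0.0002]
tau [-1.10000e-03 -5.96448e+01  1.60810e+00 -2.81202e+01  1.27000e-02
  9.30000e-03 -0.00000e+00]
tcp_pos [ 0.2693 -0.6183  0.2443]
orientation [-1.3751  0.9026 -0.9   ]
contact_force [-0.2948  0.7847 -0.8865]
moment [-0.0013 -0.0001 -0.0244]
grip_width 0.0855
0.014
scene [[399.2, 0.0, 283.1], [0.0, 399.2, 203.9], [0.0, 0.0, 1.0]] [[0.099, 0.731, -0.675, 1.116], [0.995, -0.066, 0.075, -0.081], [0.01, -0.679, -0.734, 0.668], [0.0, 0.0, 0.0, 1.0]]
bowl [([144.0, 180.0, 188.0, 223.0], 0.79), ([144.0, 267.0, 178.0, 284.0], 0.5), ([244.0, 235.0, 291.0, 244.0], 0.49)]
medium_cup [([318.0, 151.0, 346.0, 186.0], 0.62), ([235.0, 222.0, 307.0, 347.0], 0.45), ([216.0, 151.0, 236.0, 188.0], 0.35)]
small_cup [([221.0, 151.0, 239.0, 190.0], 0.93)]
dispenser [([232.0, 219.0, 306.0, 347.0], 0.79)]
handle [([253.0, 231.0, 283.0, 259.0], 0.77)]
index [([258.0, 233.0, 282.0, 260.0], 0.68)]
marker [([246.0, 237.0, 292.0, 242.0], 0.48)]
pump_bottle [([395.0, 133.0
[... 475 characters left out ...]
[249.0, 178.0, 285.0, 210.0], 0.69)]
index [([248.0, 178.0, 288.0, 210.0], 0.92), ([286.0, 155.0, 309.0, 166.0], 0.36)]
marker [([276.0, 191.0, 294.0, 213.0], 0.55)]
pump_bottle [([225.0, 257.0, 264.0, 326.0], 0.88)]
tweezer_stand [([153.0, 253.0, 196.0, 307.0], 0.59), ([289.0, 155.0, 309.0, 165.0], 0.35), ([341.0, 156.0, 376.0, 185.0], 0.27)]
lens_tray [([278.0, 135.0, 336.0, 174.0], 0.73)]
wrist [[349.0, 0.0, 279.3], [0.0, 349.0, 215.6], [0.0, 0.0, 1.0]] [[0.399, -0.879, -0.262, 0.337], [-0.917, -0.382, -0.114, -0.591], [0.0, 0.286, -0.958, 0.375], [0.0, 0.0, 0.0, 1.0]]
bowl []
medium_cup []
small_cup []
dispenser []
handle []
index []
marker []
pump_bottle []
tweezer_stand []
lens_tray []
```

View pictures.

View pics/scene0.png

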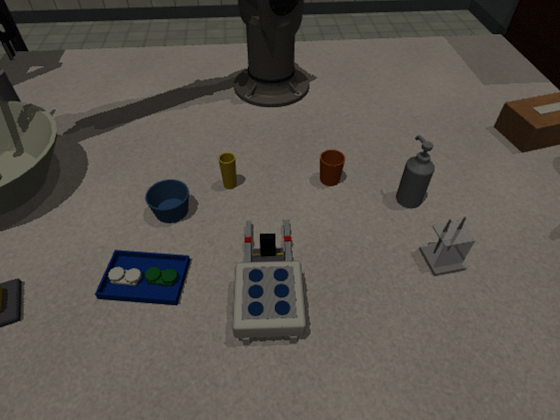

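View pics/side0.png

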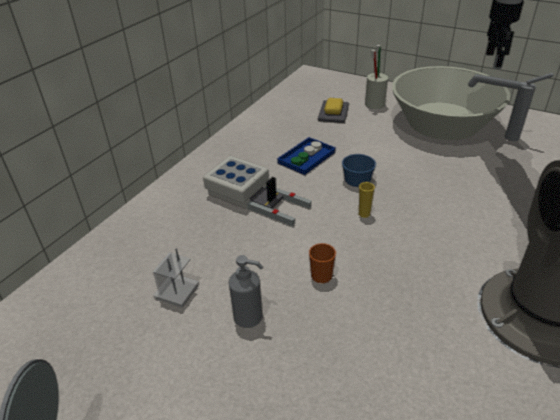

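Run:
```python
import cv2
a=cv2.imread("pics/scene0.png"); b=cv2.imread("pics/side0.png")
cv2.imwrite("pics/scene0z.png",cv2.resize(a[130:280,130:330],None,fx=4,fy=4,interpolation=2))
cv2.imwrite("pics/side0z.png",cv2.resize(b[145:295,200:400],None,fx=4,fy=4,interpolation=2))
```

```text
(no output)
```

View pics/scene0z.png

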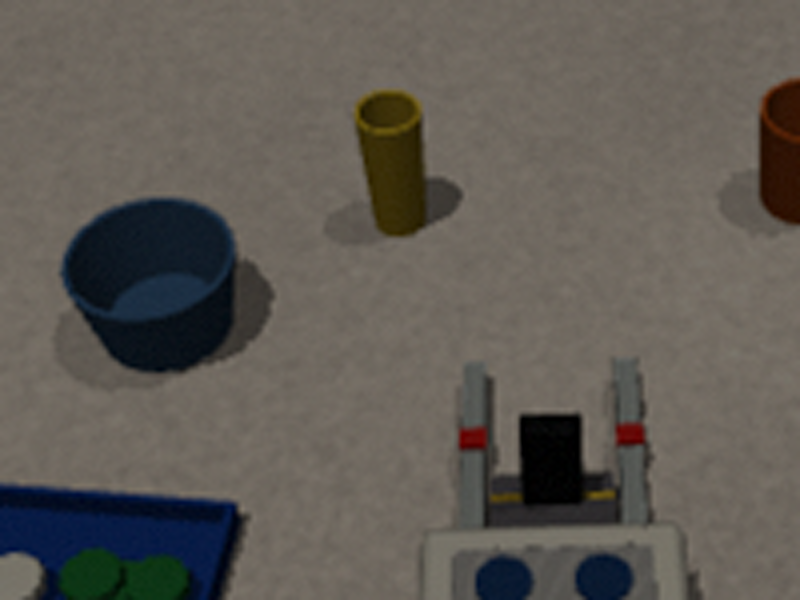

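View pics/side0z.png

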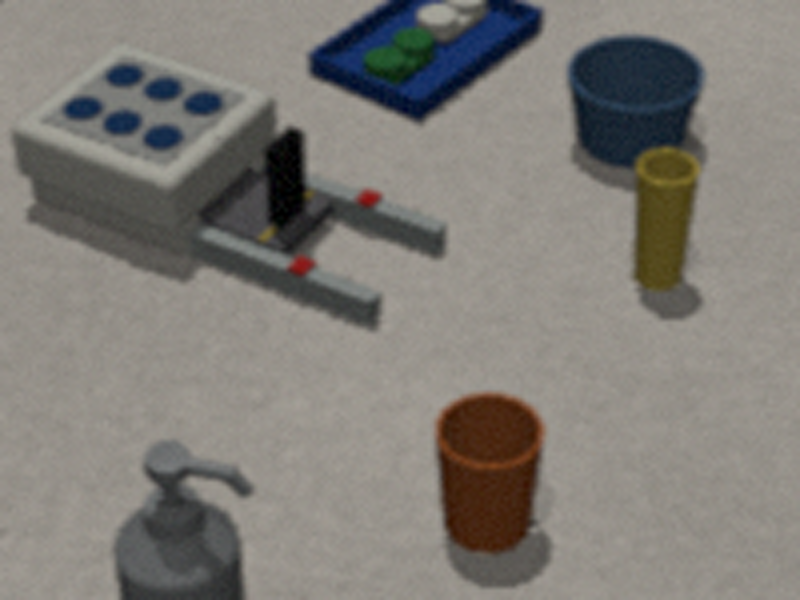

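```bash
cat > h.py <<'E'
import numpy as np,cv2
from scipy.optimize import least_squares
def proj(f,P):
    T=np.linalg.inv(f["cam_to_world"]);p=(T[:3,:3]@np.atleast_2d(P).T).T+T[:3,3];K=f["camera_matrix"]
    return (p@K.T)[:,:2]/p[:,2:]
def ray(f,uv,z):
    K=f["camera_matrix"];T=f["cam_to_world"]
    d=T[:3,:3]@np.linalg.solve(K,[uv[0],uv[1],1.]);return T[:3,3]+d*(z-T[2,3])/d[2]
GEO={"bowl":(.036,.046,.055),"medium_cup":(.024,.029,.070),"small_cup":(.0155,.019,.085)}
a=np.linspace(0,2*np.pi,60)
def body(n,x,y,z=0):
    rf,rr,h=GEO[n]
    return np.vstack([np.c_[x+rf*np.cos(a),y+rf*np.sin(a),0*a+z],np.c_[x+rr*np.cos(a),y+rr*np.sin(a),0*a+z+h]])
def mask(n,img):
    h=cv2.cvtColor(img,cv2.COLOR_RGB2HSV);H,S,V=[h[:,:,i].astype(int) for i in range(3)]
    if n=="bowl":m=(H>98)&(H<118)&(S>90)
    if n=="medium_cup":m=((H<12))&(S>150)&(V>40)
    if n=="small_cup":m=(H>18)&(H<32)&(S>130)&(V>40)
    if n=="red":m=((H<5)|(H>174))&(S>170)&(V>90)
    return m.astype(np.uint8)
def comp(m,rect):
    w=np.zeros_like(m);l,t,rr,b=[int(v) for v in rect];w[max(t-6,0):b+7,max(l-6,0):rr+7]=1
    k,lab,st,c=cv2.connectedComponentsWithStats(m*w)
    i=1+np.argmax(st[1:,4]);x,y,ww,hh,ar=st[i];return np.array([x-.5,y-.5,x+ww-.5,y+hh-.5]),c[i],ar
def bb(f,P):
    p=proj(f,P);return np.r_[p.min(0),p.max(0)]
E
python3 - <<'E'
from bench import r
from h import *
F={c:r.grab_frame(c) for c in["scene","side"]}
R={"bowl":([144,180,188,223],[345,156,376,183]),"medium_cup":([318,151,346,186],[306,242,336,284]),"small_cup":([221,151,239,190],[362,183,376,214])}
for n in R:
    B=[comp(mask(n,F[c]["image"]),q)[0] for c,q in zip(F,R[n])]
    for i,c in enumerate(F): print(n,c,B[i],R[n][i])
    fu=lambda p,cs=("scene","side"):np.concatenate([bb(F[c],body(n,*p))-B[i] for i,c in enumerate(F) if c in cs])
    for cs in [("scene","side"),("scene",),("side",)]:
        s=least_squares(fu,[.6,0],args=(cs,));print(n,cs,np.round(s.x,4),np.round(s.fun,1))
for c in F:
    m=mask("red",F[c]["image"]);k,lab,st,ce=cv2.connectedComponentsWithStats(m)
    for i in range(1,k):
        if st[i,4]>8: print(c,"red",np.round(ce[i],1),st[i],np.round(ray(F[c],ce[i],.023),4))
# manual rails, index
def P(c,off,u,v,z): 
    uv=(off[0]+u/4,off[1]+v/4);print(c,np.round(ray(F[c],uv,z),4))
print("index L,R");s=(130,130);P("scene",s,505,497,.02);P("scene",s,600,495,.02)
d=(200,145);P("side",d,266,234,.02);P("side",d,310,194,.02)
print("red");P("scene",s,474,438,.023);P("scene",s,630,434,.023);P("side",d,302,266,.023);P("side",d,369,198,.023)
print("handle top corners");P("scene",s,521,415,.08);P("scene",s,580,415,.08)
P("side",d,290,130,.08)
print("rail ends");P("scene",s,474,362,.02);P("scene",s,626,358,.02)
E
```

```text
bowl scene [145.5 179.5 188.5 222.5] [144, 180, 188, 223]
bowl side [342.5 154.5 374.5 185.5] [345, 156, 376, 183]
bowl ('scene', 'side') [ 0.5019 -0.2618] [-0.5 -0.3  0.6  1.2 -1.  -1.3  1.8  1.6]
bowl ('scene',) [ 0.5004 -0.262 ] [-0.5 -0.8  0.5  0.6]
bowl ('side',) [ 0.5034 -0.2626] [-1.4 -1.6  1.4  1.3]
medium_cup scene [319.5 149.5 344.5 185.5] [318, 151, 346, 186]
medium_cup side [309.5 243.5 334.5 282.5] [306, 242, 336, 284]
medium_cup ('scene', 'side') [0.4327 0.1066] [ 0.  -0.   0.6  1.2 -0.9 -1.1  1.9  0.8]
medium_cup ('scene',) [0.4304 0.1064] [-0.3 -0.6  0.2  0.6]
medium_cup ('side',) [0.4335 0.1072] [-1.4 -1.   1.4  0.9]
small_cup scene [218.5 152.5 235.5 188.5] [221, 151, 239, 190]
small_cup side [358.5 181.5 373.5 216.5] [362, 183, 376, 214]
small_cup ('scene', 'side') [ 0.4305 -0.1333] [-0.7 -0.   0.8  1.4 -0.5 -0.2  1.4  0.9]
small_cup ('scene',) [ 0.428  -0.1333] [-0.7 -0.7  0.8  0.7]
small_cup ('side',) [ 0.432  -0.1342] [-1.  -0.5  0.9  0.5]
scene red [247.7 238.8] [245 237   6   4  20] [ 0.6127 -0.0966  0.023 ]
scene red [287.2 237.7] [284 236   7   4  24] [ 0.6173 -0.0162  0.023 ]
side red [291.6 194.3] [290 193   4   3   9] [ 0.6151 -0.0932  0.023 ]
side red [274.8 211.1] [273 210   5   3  12] [ 0.6193 -0.0144  0.023 ]
index L,R
scene [ 0.6504 -0.0813  0.02  ]
scene [ 0.6536 -0.0344  0.02  ]
side [ 0.655  -0.0342  0.02  ]
side [ 0.6511 -0.0832  0.02  ]
red
scene [ 0.6146 -0.095   0.023 ]
scene [ 0.6193 -0.0158  0.023 ]
side [ 0.617  -0.0137  0.023 ]
side [ 0.6132 -0.0933  0.023 ]
handle top corners
scene [ 0.6473 -0.0713  0.08  ]
scene [ 0.6499 -0.0437  0.08  ]
side [ 0.6536 -0.0667  0.08  ]
rail ends
scene [ 0.5614 -0.093   0.02  ]
scene [ 0.566  -0.0122  0.02  ]
```

```bash
cat >> h.py <<'E'
from scipy.spatial.transform import Rotation as Ro
def st(r):
    o=r.get_obs();R=Ro.from_rotvec(o["orientation"]).as_matrix()
    print("t",round(float(o["clock"]),2),"tcp",np.round(o["tcp_pos"],4),"w",round(float(o["grip_width"]),4),"F",np.round(o["contact_force"],1),"j7",np.round(o["joints"],2),"tip",r.tip_extent)
    print("x",np.round(R[:,0],3),"y",np.round(R[:,1],3),"yaw",round(np.degrees(np.arctan2(R[1,0],R[0,0])),2));return o,R
def to(R,o,p):
    return np.round(100*R.T@(np.array(p)-o["tcp_pos"]),2)
E
python3 - <<'E'
from bench import r
from h import *
o,R=st(r); print(to(R,o,[.432,.107,.245]),to(R,o,[.502,-.262,.245]))
E
```

```text
t 1.75 tcp [ 0.2696 -0.6188  0.2453] w 0.0855 F [0.1 0.7 0.7] j7 [ 1.05  0.48  0.02  1.56 -0.01  1.11 -0.08] tip 0.014
x [ 0.399 -0.917  0.   ] y [ 0. -0. -1.] yaw -66.46
[-6.006e+01  3.000e-02  4.388e+01] [-2.343e+01  3.000e-02  3.556e+01]
```

```bash
cat >> h.py <<'E'
def rows(r,p,yaw,n,grip,o=None,R=None,via=None):
    o=r.get_obs();R=Ro.from_rotvec(o["orientation"]).as_matrix()
    y0=np.degrees(np.arctan2(R[1,0],R[0,0]));dy=(yaw-y0)/n;p0=np.array(o["tcp_pos"])
    q=np.array([p0,p] if via is None else [p0,via,p]);L=np.r_[0,np.cumsum(np.linalg.norm(np.diff(q,axis=0),axis=1))]
    s=np.linspace(0,L[-1],n+1);pts=np.c_[[np.interp(s,L,q[:,i]) for i in range(3)]].T;out=[];cur=p0.copy()
    for k in range(n):
        th=np.radians(y0+dy*k);M=np.array([[np.cos(th),np.sin(th),0],[0,0,-1],[-np.sin(th)*-1*-1,np.cos(th),0]])
        d=M@(pts[k+1]-cur)*100;d=np.round(d,1 if k<n-1 else 2);out.append([*d,round(-dy,1),grip]);cur=cur+M.T@d/100
    print(np.array2string(np.round(np.array(out),2),separator=",",suppress_small=True).replace(" ","").replace("\n",""))
E
python3 - <<'E'
from bench import r
from h import *
rows(r,[.432,.107,.2],-3,18,1,via=[.46,-.1,.245])
E
```

```text
[[-3.1,0.,2.9,-3.5,1.],[-2.9,0.,3.2,-3.5,1.],[-2.7,0.,3.3,-3.5,1.],[-2.5,0.,3.4,-3.5,1.],[-2.2,0.,3.6,-3.5,1.],[-2.1,0.,3.7,-3.5,1.],[-1.8,0.,3.9,-3.5,1.],[-1.5,0.,4.,-3.5,1.],[-1.4,0.,4.,-3.5,1.],[-1.,0.,4.1,-3.5,1.],[-0.9,0.,4.2,-3.5,1.],[-0.5,0.,4.2,-3.5,1.],[-0.3,0.,4.3,-3.5,1.],[-2.,0.9,3.6,-3.5,1.],[-1.8,0.9,3.8,-3.5,1.],[-1.5,0.9,3.9,-3.5,1.],[-1.2,0.9,3.9,-3.5,1.],[-1.06,0.93,4.08,-3.5,1.]]
```

Request:
send_rows:
  plan:
    - [-3.1,0,2.9,-3.5,1]
    - [-2.9,0,3.2,-3.5,1]
    - [-2.7,0,3.3,-3.5,1]
    - [-2.5,0,3.4,-3.5,1]
    - [-2.2,0,3.6,-3.5,1]
    - [-2.1,0,3.7,-3.5,1]
    - [-1.8,0,3.9,-3.5,1]
    - [-1.5,0,4,-3.5,1]
    - [-1.4,0,4,-3.5,1]
    - [-1,0,4.1,-3.5,1]
    - [-0.9,0,4.2,-3.5,1]
    - [-0.5,0,4.2,-3.5,1]
  force: 40

```text
clock: 3.25
tcp_pos: [0.4471, -0.1387, 0.2456]
orientation: [-1.545, 0.333, -0.334]
contact_force: [0.2, -0.3, 0.1]
grip_width: 0.0857
```

Request:
send_rows:
  plan:
    - [-0.3,0,4.3,-3.5,1]
    - [-2,0.9,3.6,-3.5,1]
    - [-1.8,0.9,3.8,-3.5,1]
    - [-1.5,0.9,3.9,-3.5,1]
    - [-1.2,0.9,3.9,-3.5,1]
    - [-1.1,0.9,4.1,-3.5,1]
    - [0,0,0,0,1]
    - [0,0,0,0,1]

```text
clock: 4.25
tcp_pos: [0.4346, 0.1063, 0.2004]
orientation: [-1.571, 0.048, -0.048]
contact_force: [-0.5, -0.3, 0.5]
grip_width: 0.0855
```

Run:
```python
from bench import r
from h import *
o,R=st(r)
f=r.grab_frame("wrist");cv2.imwrite("pics/w1.png",f["image"][:,:,::-1])
T=f["cam_to_world"];print(np.round(T,3).tolist())
for n in["medium_cup","small_cup","handle","pump_bottle"]:print(n,[(np.round(d["rect"]).tolist(),round(d["p"],2)) for d in r.recognise("wrist",n)[:2]])
P=body("medium_cup",.432,.107);print(bb(f,P))
```

```text
t 4.25 tcp [0.4346 0.1063 0.2004] w 0.0855 F [-0.5 -0.3  0.5] j7 [ 0.17  0.21 -0.61  2.09  0.16  0.88 -0.59] tip 0.014
x [ 0.998 -0.061  0.   ] y [ 0. -0. -1.] yaw -3.5
[[0.998, -0.059, -0.017, 0.439], [-0.061, -0.956, -0.287, 0.178], [0.001, 0.287, -0.958, 0.33], [0.0, 0.0, 0.0, 1.0]]
medium_cup [([242.0, 169.0, 315.0, 243.0], 0.84)]
small_cup []
handle [([479.0, 308.0, 556.0, 350.0], 0.72)]
pump_bottle [([333.0, 0.0, 403.0, 22.0], 0.97)]
[237.49547521 163.14705479 312.65093837 242.41782219]
```

View pics/w1.png

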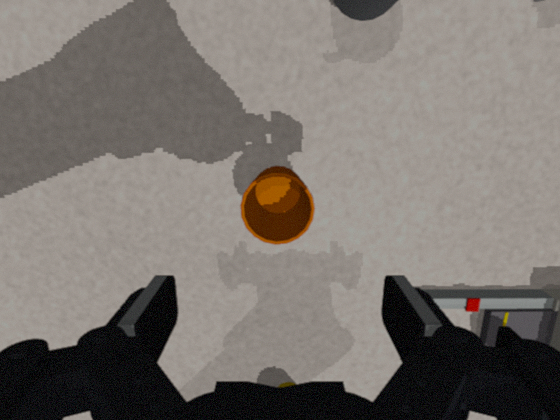

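```bash
cat >> h.py <<'E'
def fit(r,cam,n,z=0,f=None):
    f=f or r.grab_frame(cam);d=r.recognise(cam,n)
    if not d: print("none");return
    B,c,ar=comp(mask(n,f["image"]),d[0]["rect"]);rf,rr,h=GEO[n]
    s=least_squares(lambda p:bb(f,body(n,*p,z))-B,ray(f,[(B[0]+B[2])/2,(B[1]+B[3])/2],.05)[:2])
    print(n,cam,B,round(d[0]["p"],2),np.round(s.x,4),np.round(s.fun,1));return s.x
E
python3 - <<'E'
from bench import r
from h import *
fit(r,"wrist","medium_cup")
rows(r,[.435,.107,.067],-3.5,4,1)
E
```

```text
medium_cup wrist [282.5 166.5 288.5 171.5] 0.77 [0.4417 0.1322] [-35.7 -32.5  35.6  39.3]
[[0.,3.3,0.,-0.,1.],[0.,3.4,0.,-0.,1.],[0.,3.3,0.1,-0.,1.],[0.03,3.34,-0.03,-0.,1.]]
```

Request:
send_rows:
  plan:
    - [0,3.4,0,0,1]
    - [0,3.5,0,0,1]
    - [0,3.5,-0.05,0,1]
    - [0,3.4,0,0,1]
    - [0,0,0,0,1]

```text
clock: 5.22
tcp_pos: [0.4328, 0.1058, 0.0607]
orientation: [-1.572, 0.051, -0.044]
contact_force: [-0.7, 0.2, -0.4]
grip_width: 0.0854
```

Request:
send_rows:
  plan:
    - [0,0,0,0,0.5]
    - [0,0,0,0,0.5]
    - [0,0,0,0,0.5]
    - [0,0,0,0,0.5]
    - [0,0,0,0,0.5]
    - [0,0,0,0,0.5]
  force: 35

```text
clock: 5.98
tcp_pos: [0.4353, 0.1067, 0.064]
orientation: [-1.57, 0.046, -0.05]
contact_force: [-2.0, 0.1, 6.6]
grip_width: 0.0558
```

Run:
```python
from bench import r
from h import *
o,R=st(r)
f=r.grab_frame("wrist");cv2.imwrite("pics/w2.png",f["image"][:,:,::-1])
f=r.grab_frame("side");cv2.imwrite("pics/s2.png",cv2.resize(f["image"][150:300,200:400,::-1],None,fx=4,fy=4))
```

```text
t 5.97 tcp [0.4353 0.1067 0.064 ] w 0.0558 F [-2.   0.1  6.6] j7 [ 0.05  0.44 -0.51  2.2   0.39  0.58 -0.81] tip 0.014
x [ 0.998 -0.061  0.003] y [ 0.003  0.    -1.   ] yaw -3.48
```

View pics/w2.png

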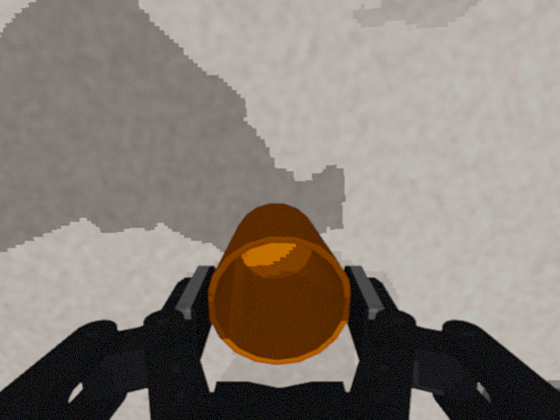

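View pics/s2.png

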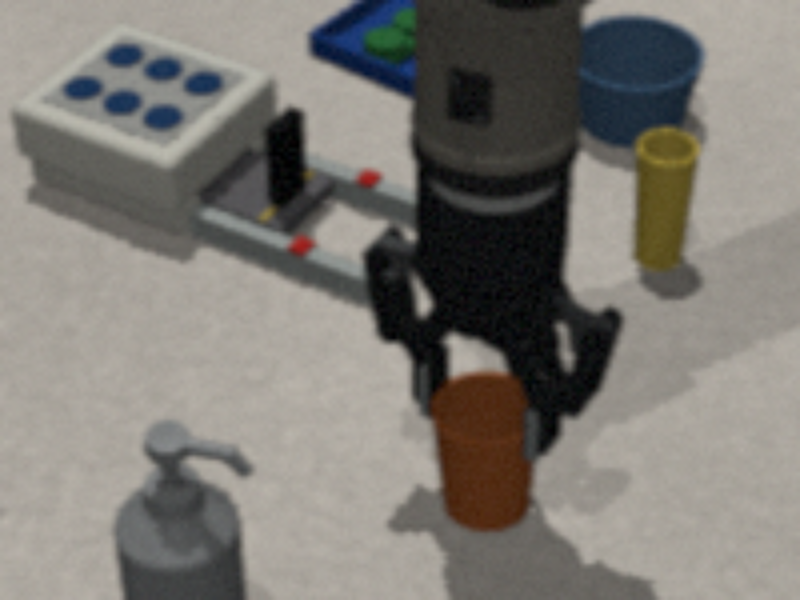

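Run:
```python
from bench import r
from h import *
o,R=st(r)
f=r.grab_frame("wrist")
for v in [(209,300),(350,300),(279,237),(279,363)]: print(np.round(ray(f,v,.07),4))
rows(r,[.435,.107,.19],-3.5,4,.5)
```

```text
t 6.08 tcp [0.4354 0.1067 0.064 ] w 0.0556 F [-2.6 -0.2  6.4] j7 [ 0.05  0.44 -0.51  2.2   0.39  0.58 -0.81] tip 0.014
x [ 0.998 -0.061  0.003] y [ 0.003  0.    -1.   ] yaw -3.48
[0.4078 0.108  0.07  ]
[0.4639 0.1044 0.07  ]
[0.4373 0.1328 0.07  ]
[0.4338 0.0763 0.07  ]
[[-0.,-3.1,0.,0.,0.5],[-0.,-3.2,0.,0.,0.5],[-0.,-3.1,0.,0.,0.5],[-0.04,-3.2,0.03,0.,0.5]]
```

Request:
send_rows:
  plan:
    - [0,-1.5,0,0,0.5]
    - [0,-3,0,0,0.5]
    - [0,-4,0,0,0.5]
    - [0,-4,0,0,0.5]
    - [0,0,0,0,0.5]

```text
clock: 6.75
tcp_pos: [0.4366, 0.1072, 0.1914]
orientation: [-1.569, 0.042, -0.054]
contact_force: [0.6, 0.4, -0.8]
grip_width: 0.0553
```

Run:
```python
from bench import r
from h import *
o,R=st(r)
f=r.grab_frame("wrist");cv2.imwrite("pics/w3.png",f["image"][:,:,::-1])
rows(r,[.502,-.16,.19],-3.5,9,.5)
```

```text
t 6.75 tcp [0.4366 0.1072 0.1914] w 0.0553 F [ 0.6  0.4 -0.8] j7 [ 0.18  0.23 -0.63  2.1   0.18  0.86 -0.61] tip 0.014
x [ 0.998 -0.061  0.008] y [ 0.008  0.001 -1.   ] yaw -3.49
[[0.9,-0.,-2.9,0.,0.5],[0.9,-0.,-2.9,0.,0.5],[1.,-0.,-2.9,0.,0.5],[0.9,-0.,-2.9,0.,0.5],[0.9,-0.,-3.,0.,0.5],[0.9,-0.,-2.9,0.,0.5],[0.9,-0.,-2.9,0.,0.5],[0.9,-0.,-2.9,0.,0.5],[0.97,-0.05,-2.9,0.,0.5]]
```

View pics/w3.png

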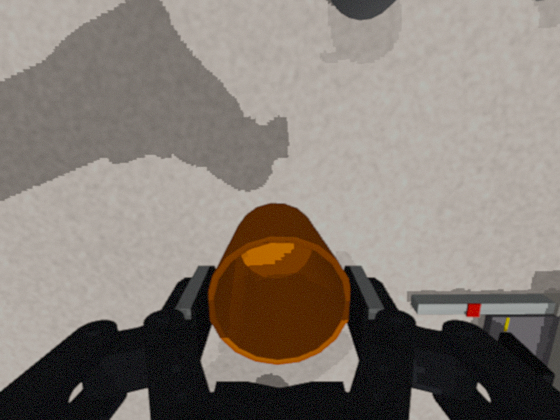

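Request:
send_rows:
  plan:
    - [0.5,0,-2,0,0.5]
    - [0.9,0,-3.8,0,0.5]
    - [0.9,0,-4,0,0.5]
    - [0.9,0,-4,0,0.5]
    - [0.9,0,-4,0,0.5]
    - [0.9,0,-4,0,0.5]
    - [0.9,0,-4,0,0.5]
    - [0.9,0,-4,0,0.5]
    - [0.9,0,-3.5,0,0.5]
    - [0.7,0,-2.5,0,0.5]
    - [0.2,0,-1.2,0,0.5]
    - [0,0,0,0,0.5]

```text
clock: 8.3
tcp_pos: [0.4973, -0.2681, 0.1867]
orientation: [-1.57, 0.049, -0.047]
contact_force: [-0.2, 0.5, -0.4]
grip_width: 0.0552
```

Run:
```python
from bench import r
from h import *
o,R=st(r)
f=r.grab_frame("wrist");cv2.imwrite("pics/w4.png",f["image"][:,:,::-1])
rows(r,[.502,-.2605,.14],-3.5,2,.5)
print(bb(f,body("bowl",.502,-.262)),bb(f,body("bowl",.502,-.262)[60:]))
```

```text
t 8.3 tcp [ 0.4973 -0.2681  0.1867] w 0.0552 F [-0.2  0.5 -0.4] j7 [ 0.7   0.39 -0.4   1.86  0.19  0.93  0.16] tip 0.014
x [ 0.998 -0.061 -0.001] y [-0.001  0.001 -1.   ] yaw -3.51
[[0.2,2.3,0.3,0.,0.5],[0.21,2.39,0.38,0.,0.5]]
[224.66467141 138.65374661 344.15226045 254.89408157] [224.66467141 138.65374661 344.15226045 254.89408157]
```

View pics/w4.png

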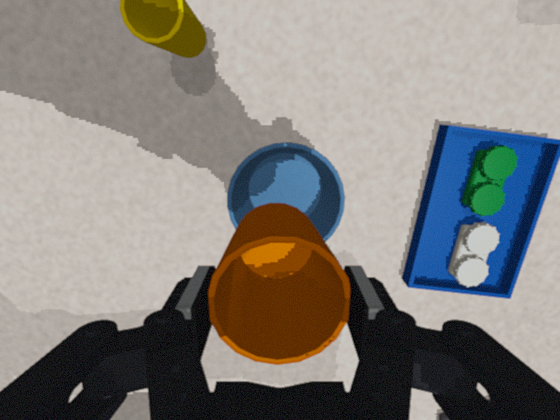

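Request:
send_rows:
  plan:
    - [0.25,2,0.3,0,0.5]
    - [0.3,3,0.35,0,0.5]
    - [0,3,0,0,0.5]
    - [0,2,0,0,0.5]
    - [0,0.8,0,0,0.5]
    - [0,0.4,0,0,0.5]
    - [0,0,0,0,0.5]

```text
clock: 9.22
tcp_pos: [0.5042, -0.2618, 0.0758]
orientation: [-1.571, 0.047, -0.048]
contact_force: [-0.2, -0.1, -0.5]
grip_width: 0.0556
```

Run:
```python
from bench import r
from h import *
o,R=st(r)
f=r.grab_frame("wrist");cv2.imwrite("pics/w5.png",f["image"][:,:,::-1])
f=r.grab_frame("side");cv2.imwrite("pics/s5.png",cv2.resize(f["image"][110:260,250:450,::-1],None,fx=4,fy=4))
```

```text
t 9.22 tcp [ 0.5042 -0.2618  0.0758] w 0.0556 F [-0.2 -0.1 -0.5] j7 [ 0.64  0.54 -0.35  1.93  0.28  0.72  0.07] tip 0.014
x [ 0.998 -0.06   0.001] y [ 0.001 -0.    -1.   ] yaw -3.44
```

View pics/w5.png

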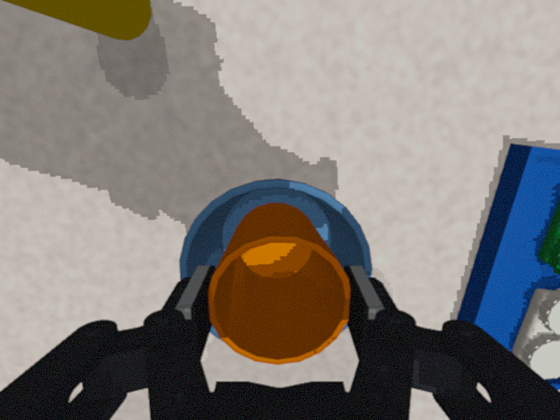

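View pics/s5.png

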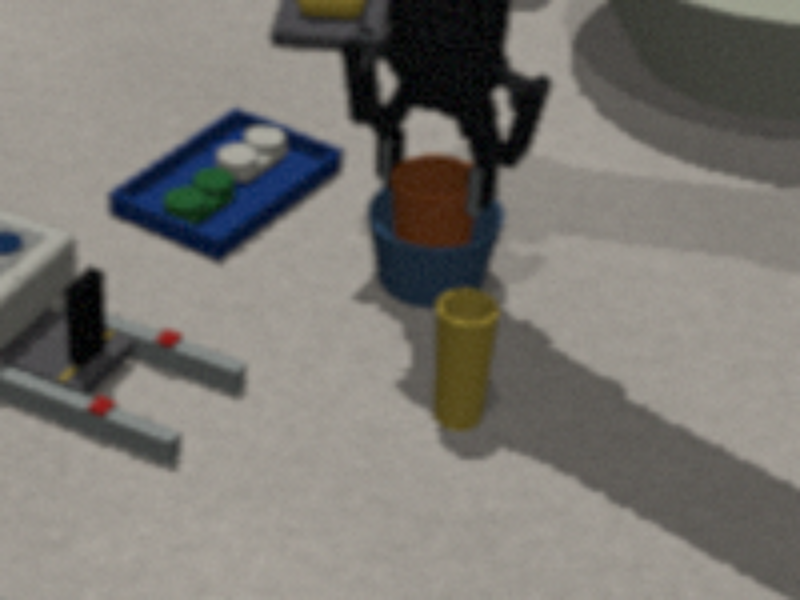

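Request:
send_rows:
  plan:
    - [0,0.3,0,0,0.5]
    - [0,0.2,0,0,0.5]
    - [0,0,0,0,0.5]

```text
clock: 9.7
tcp_pos: [0.5038, -0.262, 0.0703]
orientation: [-1.57, 0.047, -0.048]
contact_force: [0.5, -0.0, 1.0]
grip_width: 0.0556
```

Request:
send_rows:
  plan:
    - [0,0,0,0,0.75]
    - [0,0,0,0,0.85]
    - [0,0,0,0,1]
    - [0,-1,0,0,1]
    - [0,-3,0,0,1]
    - [0,-5,0,0,1]
    - [0,-3,0,0,1]

```text
clock: 10.58
tcp_pos: [0.5047, -0.2621, 0.1934]
orientation: [-1.571, 0.045, -0.05]
contact_force: [0.6, 0.9, -0.0]
grip_width: 0.0853
```

Run:
```python
from bench import r
from h import *
o,R=st(r)
f=r.grab_frame("wrist");cv2.imwrite("pics/w6.png",f["image"][:,:,::-1])
print(bb(f,body("bowl",.503,-.2635)),bb(f,body("medium_cup",.503,-.2635,.006)))
g=r.grab_frame("side");cv2.imwrite("pics/s6.png",cv2.resize(g["image"][110:260,250:450,::-1],None,fx=4,fy=4))
rows(r,[.432,-.134,.19],-3.5,5,1)
```

```text
t 10.57 tcp [ 0.5047 -0.2621  0.1934] w 0.0853 F [ 0.6  0.9 -0. ] j7 [ 0.69  0.39 -0.41  1.85  0.19  0.94  0.14] tip 0.014
x [ 0.998 -0.06   0.003] y [ 0.003 -0.001 -1.   ] yaw -3.46
[218.08750344 148.23220933 333.84118105 260.08161501] [236.50612763 167.18856134 315.13145686 250.83245685]
[[-1.6,0.1,2.5,0.,1.],[-1.7,0.1,2.5,0.,1.],[-1.6,0.1,2.4,0.,1.],[-1.6,0.1,2.5,0.,1.],[-1.68,0.09,2.5,0.,1.]]
```

View pics/w6.png

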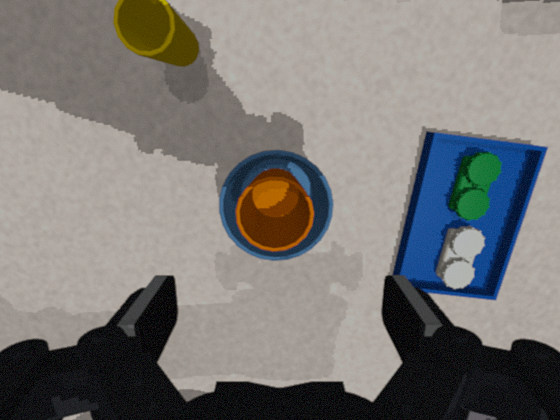

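View pics/s6.png

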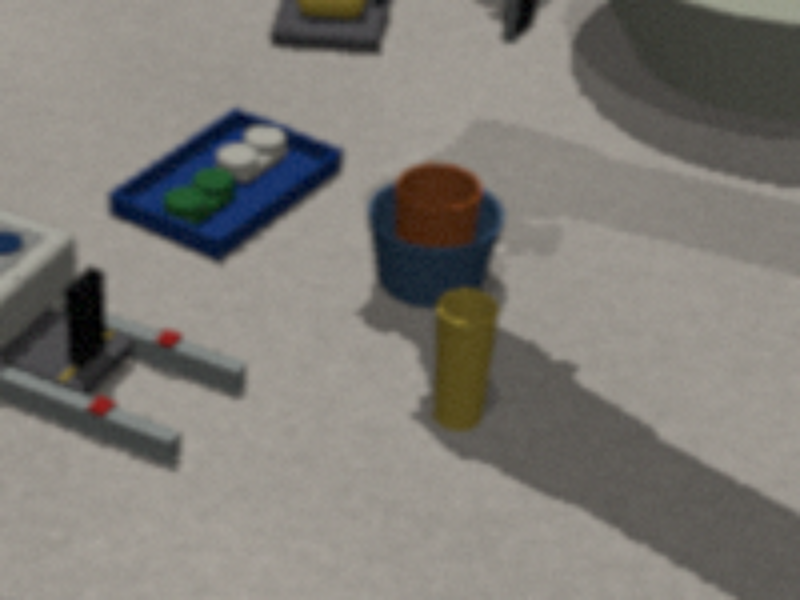

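Request:
send_rows:
  plan:
    - [-1.6,0,2.5,0,1]
    - [-1.7,0,2.5,0,1]
    - [-1.6,0,2.4,0,1]
    - [-1.6,0,2.5,0,1]
    - [-1.7,0,2.5,0,1]
    - [0,0,0,0,1]

```text
clock: 11.42
tcp_pos: [0.4281, -0.1315, 0.1901]
orientation: [-1.57, 0.046, -0.044]
contact_force: [0.0, -0.7, 0.0]
grip_width: 0.085
```

Run:
```python
from bench import r
from h import *
o,R=st(r)
f=r.grab_frame("wrist");cv2.imwrite("pics/w7.png",f["image"][:,:,::-1])
print(r.recognise("wrist","small_cup")[:1]);B=body("small_cup",.432,-.134)
print(bb(f,B),bb(f,B[60:]))
```

```text
t 11.43 tcp [ 0.4281 -0.1315  0.1901] w 0.085 F [ 0.  -0.7  0. ] j7 [ 0.6   0.21 -0.49  2.11  0.13  0.85 -0.03] tip 0.014
x [ 0.998 -0.057 -0.001] y [-0.001 -0.    -1.   ] yaw -3.29
[{'rect': [257.0, 176.9, 311.4, 246.6], 'p': 0.97}]
[257.45863197 176.94453764 311.40900393 245.69116045] [257.45863197 194.21207319 311.40900393 245.69116045]
```

View pics/w7.png

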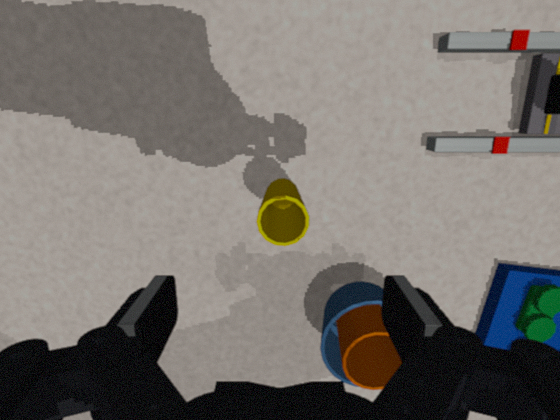

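Request:
send_rows:
  plan:
    - [0.3,2.8,-0.2,0,1]
    - [0,3,0,0,1]
    - [0,3,0,0,1]
    - [0,2,0,0,1]
    - [0,0,0,0,1]
    - [0,0,0,0,0.3]
    - [0,0,0,0,0.3]
    - [0,0,0,0,0.3]
    - [0,0,0,0,0.3]
    - [0,0,0,0,0.3]
    - [0,0,0,0,0.3]
    - [0,0,0,0,0.3]
  force: 30

```text
clock: 13.02
tcp_pos: [0.4327, -0.1357, 0.0832]
orientation: [-1.571, 0.047, -0.049]
contact_force: [-1.1, -0.4, 6.1]
grip_width: 0.0361
```

Run:
```python
from bench import r
from h import *
o,R=st(r)
f=r.grab_frame("wrist");cv2.imwrite("pics/w8.png",f["image"][:,:,::-1])
g=r.grab_frame("side");cv2.imwrite("pics/s8.png",cv2.resize(g["image"][110:260,250:450,::-1],None,fx=4,fy=4))
```

```text
t 13.03 tcp [ 0.4327 -0.1357  0.0832] w 0.0361 F [-1.1 -0.4  6.1] j7 [ 0.53  0.4  -0.43  2.18  0.28  0.61 -0.16] tip 0.014
x [ 0.998 -0.061  0.001] y [ 0.001 -0.001 -1.   ] yaw -3.47
```

View pics/w8.png

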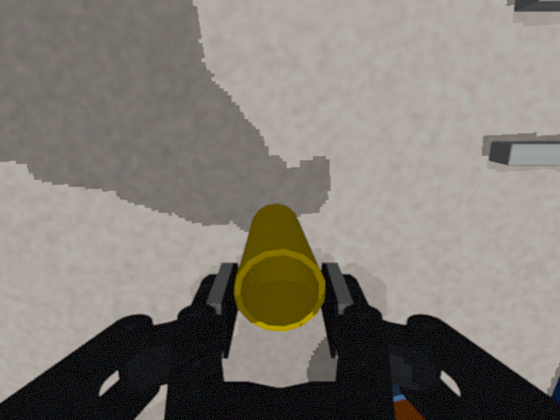

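View pics/s8.png

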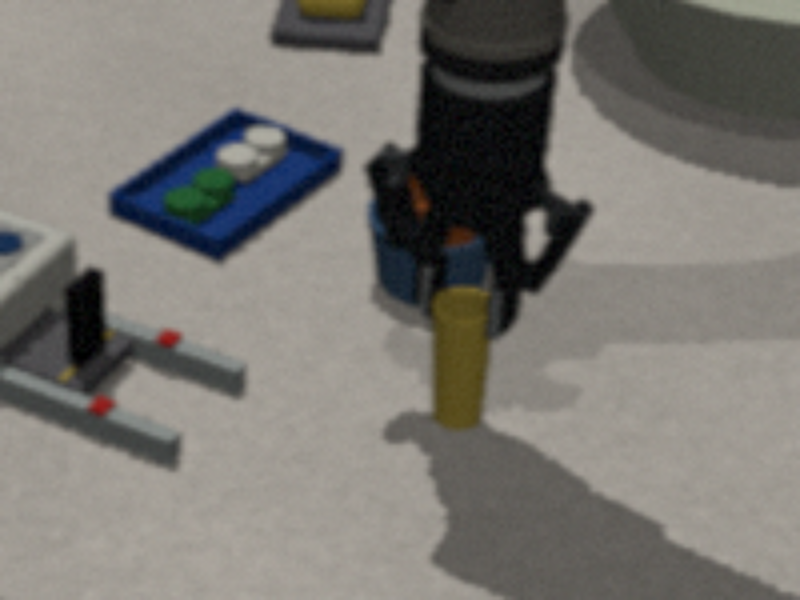

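Request:
send_rows:
  plan:
    - [0,-1.5,0,0,0.3]
    - [0,-3,0,0,0.3]
    - [0,-4,0,0,0.3]
    - [0,-4,0,0,0.3]
    - [0,-1,0,0,0.3]
    - [0,0,0,0,0.3]

```text
clock: 13.88
tcp_pos: [0.4324, -0.1355, 0.218]
orientation: [-1.571, 0.047, -0.049]
contact_force: [-1.0, 0.3, -1.2]
grip_width: 0.0364
```

Run:
```python
from bench import r
from h import *
o,R=st(r)
f=r.grab_frame("wrist");cv2.imwrite("pics/w9.png",f["image"][:,:,::-1])
zr=o["tcp_pos"][2]+.0018
for v in [(236,290),(325,290),(280,249),(280,332)]: print(np.round(ray(f,v,zr)-o["tcp_pos"],4))
rows(r,[.503,-.262,.22],-3.5,5,.3)
```

```text
t 13.88 tcp [ 0.4324 -0.1355  0.218 ] w 0.0364 F [-1.   0.3 -1.2] j7 [ 0.62  0.18 -0.5   2.07  0.11  0.92 -0.  ] tip 0.014
x [ 0.998 -0.061  0.001] y [ 0.001 -0.001 -1.   ] yaw -3.47
[-0.0171  0.0028  0.0018]
[0.0191 0.0005 0.0018]
[0.0019 0.0196 0.0018]
[-0.0004 -0.0182  0.0018]
[[1.6,-0.1,-2.4,0.,0.3],[1.6,-0.,-2.5,0.,0.3],[1.5,-0.1,-2.4,0.,0.3],[1.6,-0.,-2.5,0.,0.3],[1.58,-0.11,-2.4,0.,0.3]]
```

View pics/w9.png

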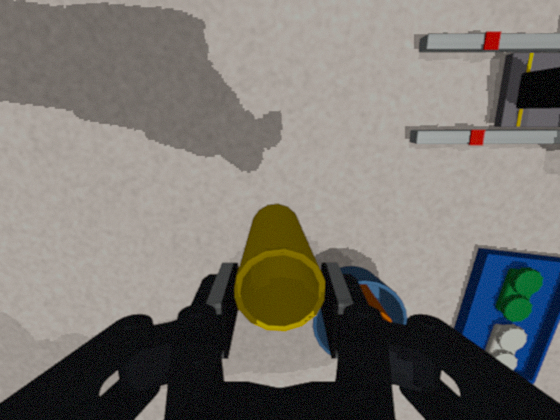

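Request:
send_rows:
  plan:
    - [1,0,-1.5,0,0.3]
    - [1.7,0,-2.8,0,0.3]
    - [1.7,0,-2.9,0,0.3]
    - [1.7,0,-2.8,0,0.3]
    - [1.2,0,-1.8,0,0.3]
    - [0.4,0,-0.7,0,0.3]
    - [0,0,0,0,0.3]

```text
clock: 14.8
tcp_pos: [0.5013, -0.2651, 0.2162]
orientation: [-1.569, 0.049, -0.047]
contact_force: [-0.5, 0.2, -1.1]
grip_width: 0.0364
```

Run:
```python
from bench import r
from h import *
o,R=st(r)
f=r.grab_frame("wrist");cv2.imwrite("pics/w10.png",f["image"][:,:,::-1])
print(bb(f,body("bowl",.503,-.2635)),bb(f,body("medium_cup",.5027,-.2637,.006)[60:]))
rows(r,[.502,-.265,.12],-3.5,4,.3)
```

```text
t 14.8 tcp [ 0.5013 -0.2651  0.2162] w 0.0364 F [-0.5  0.2 -1.1] j7 [ 0.71  0.36 -0.42  1.82  0.17  0.99  0.16] tip 0.014
x [ 0.998 -0.061 -0.002] y [-0.001  0.001 -1.   ] yaw -3.5
[227.0220974  141.82923566 334.59568325 246.72753041] [244.16834908 166.73742058 316.84347512 237.1757693 ]
[[0.,2.4,-0.,0.,0.3],[0.,2.4,-0.,0.,0.3],[0.1,2.4,-0.,0.,0.3],[-0.02,2.45,-0.06,0.,0.3]]
```

View pics/w10.png

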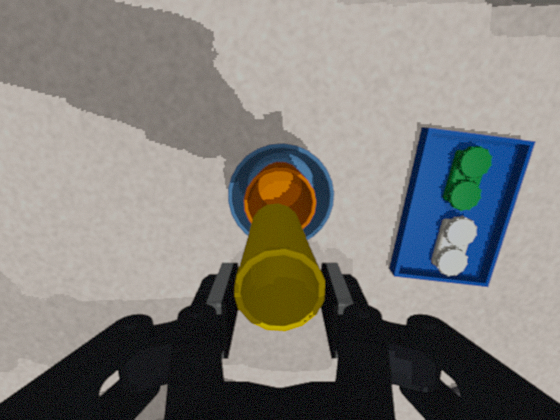

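Request:
send_rows:
  plan:
    - [0,2,0,0,0.3]
    - [0,3,0,0,0.3]
    - [0,3,0,0,0.3]
    - [0,2,0,0,0.3]
    - [0,1,0,0,0.3]
    - [0,0.5,0,0,0.3]
    - [0,0,0,0,0.3]

```text
clock: 15.72
tcp_pos: [0.5018, -0.2647, 0.1027]
orientation: [-1.57, 0.047, -0.048]
contact_force: [-0.4, 0.5, -2.2]
grip_width: 0.0367
```

Run:
```python
from bench import r
from h import *
o,R=st(r)
f=r.grab_frame("wrist");cv2.imwrite("pics/w11.png",f["image"][:,:,::-1])
```

```text
t 15.72 tcp [ 0.5018 -0.2647  0.1027] w 0.0367 F [-0.4  0.5 -2.2] j7 [ 0.67  0.51 -0.38  1.91  0.26  0.77  0.09] tip 0.014
x [ 0.998 -0.06   0.   ] y [ 0. -0. -1.] yaw -3.44
```

View pics/w11.png

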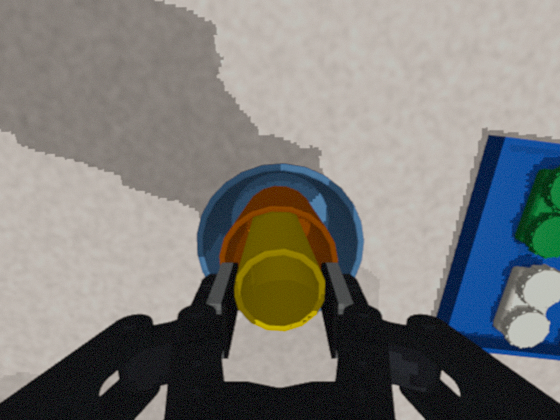

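Centred well; lower the last 8 mm.

Request:
send_rows:
  plan:
    - [0,0.4,0,0,0.3]
    - [0,0.3,0,0,0.3]
    - [0,0.1,0,0,0.3]
    - [0,0,0,0,0.3]

```text
clock: 16.27
tcp_pos: [0.5016, -0.2649, 0.0944]
orientation: [-1.57, 0.048, -0.047]
contact_force: [-0.6, 0.2, 1.5]
grip_width: 0.0364
```

Request:
send_rows:
  plan:
    - [0,0,0,0,0.5]
    - [0,0,0,0,0.6]
    - [0,0,0,0,0.7]
    - [0,-1,0,0,0.7]
    - [0,-3,0,0,0.7]
    - [0,-4,0,0,0.7]
    - [0,-3,0,0,0.7]
    - [0,0,0,0,0.7]

```text
clock: 17.27
tcp_pos: [0.5033, -0.2654, 0.2076]
orientation: [-1.573, 0.043, -0.052]
contact_force: [-0.3, 0.0, -0.3]
grip_width: 0.0599
```

Run:
```python
from bench import r
from h import *
o,R=st(r)
f=r.grab_frame("wrist");cv2.imwrite("pics/w12.png",f["image"][:,:,::-1])
g=r.grab_frame("side");cv2.imwrite("pics/s12.png",cv2.resize(g["image"][110:260,250:450,::-1],None,fx=4,fy=4))
print(bb(f,body("small_cup",.5027,-.2637,.011)[60:]),bb(f,body("medium_cup",.5027,-.2637,.006)[60:]))
rows(r,[.651,-.16,.2],-3.5,5,.5)
```

```text
t 17.27 tcp [ 0.5033 -0.2654  0.2076] w 0.0599 F [-0.3  0.  -0.3] j7 [ 0.71  0.37 -0.42  1.83  0.18  0.97  0.15] tip 0.014
x [ 0.998 -0.06   0.005] y [ 0.005 -0.003 -1.   ] yaw -3.47
[250.20023903 186.35749269 303.03972963 237.11323768] [239.1663009  167.70102955 314.11588653 240.16117265]
[[2.9,0.1,2.3,0.,0.5],[2.8,0.1,2.2,0.,0.5],[2.9,0.1,2.3,0.,0.5],[2.8,0.1,2.3,0.,0.5],[2.89,0.06,2.28,0.,0.5]]
```

View pics/w12.png

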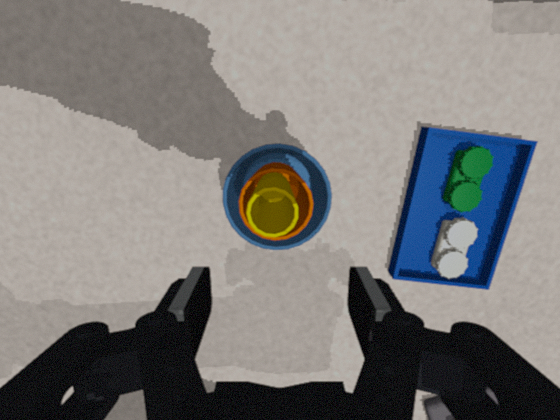

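View pics/s12.png

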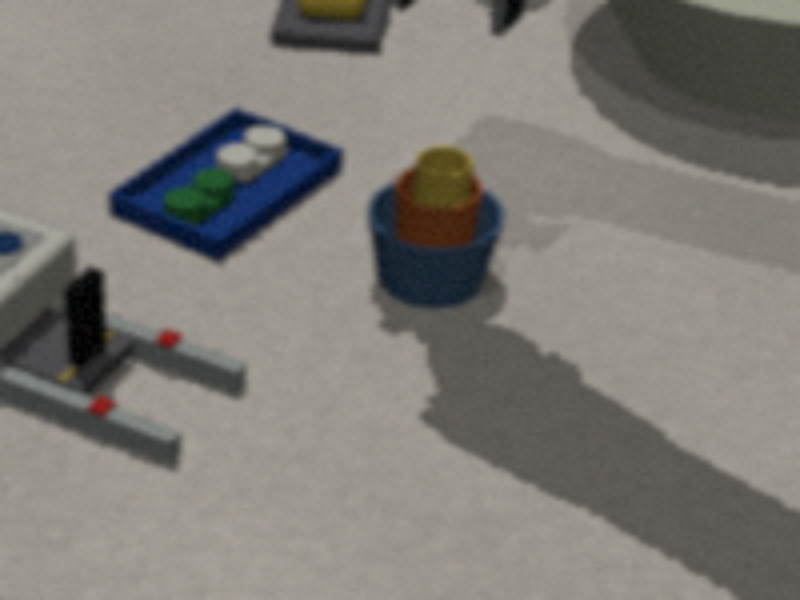

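Request:
send_rows:
  plan:
    - [1,0,1.8,0,0.5]
    - [2,0,3.5,0,0.5]
    - [2.2,0,4,0,0.5]
    - [2.2,0,4,0,0.5]
    - [2.2,0,4,0,0.5]
    - [1.6,0,2.7,0,0.5]
    - [0.7,0,1.3,0,0.5]
    - [0,0,0,0,0.5]
    - [0,0,0,0,0.5]

```text
clock: 18.5
tcp_pos: [0.6325, -0.0614, 0.2038]
orientation: [-1.571, 0.05, -0.048]
contact_force: [-0.4, -0.0, -0.3]
grip_width: 0.0428
```

Run:
```python
from bench import r
from h import *
o,R=st(r)
f=r.grab_frame("wrist");cv2.imwrite("pics/w13.png",f["image"][:,:,::-1])
cv2.imwrite("pics/w13z.png",cv2.resize(f["image"][100:310,160:440,::-1],None,fx=2.8,fy=2.8,interpolation=2))
```

```text
t 18.5 tcp [ 0.6325 -0.0614  0.2038] w 0.0428 F [-0.4 -0.  -0.3] j7 [ 0.33  0.49 -0.46  1.67  0.25  1.04 -0.27] tip 0.014
x [ 0.998 -0.062 -0.001] y [-0.001 -0.001 -1.   ] yaw -3.58
```

View pics/w13.png

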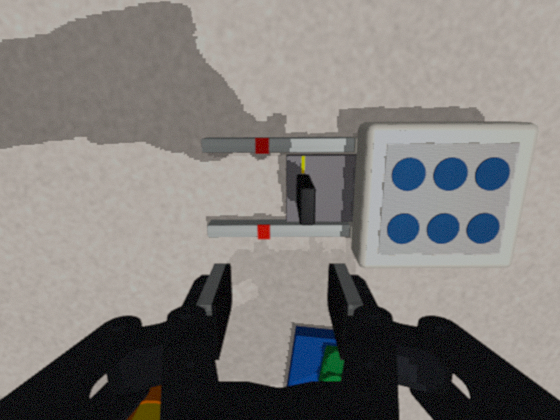

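View pics/w13z.png

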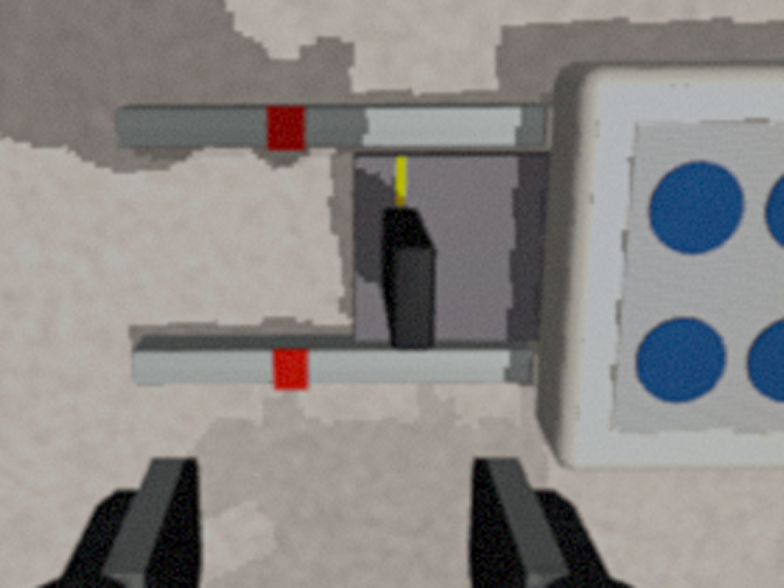

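Run:
```python
from bench import r
from h import *
o,R=st(r)
f=r.grab_frame("wrist")
q=lambda u,v,z:ray(f,(160+u/2.8,100+v/2.8),z)
A=q(286,126,.023);B=q(291,369,.023);I=q(401,180,.02);H=q(414,298,.08)
print(np.round([A,B,I,H],4))
d=(A-B)[:2];d/=np.linalg.norm(d);x=np.array([d[1],-d[0]]);print("yaw",np.degrees(np.arctan2(x[1],x[0])),"sep",np.linalg.norm(A-B))
M=(A+B)/2;print("mark",M,"travel idx",x@(I-M)[:2],"handle",x@(H-M)[:2],"lat",d@(H-M)[:2],d@(I-M)[:2])
for v in[(392,247),(435,247),(392,348),(435,348)]:print(np.round(q(*v,.08),4))
print("rail ends",q(118,126,.02),q(135,367,.02), "front face top",q(555,110,.068),q(560,440,.068))
```

```text
t 18.55 tcp [ 0.6325 -0.0616  0.204 ] w 0.043 F [-0.9 -0.3  0.4] j7 [ 0.33  0.49 -0.46  1.67  0.25  1.04 -0.27] tip 0.014
x [ 0.998 -0.063 -0.001] y [-0.001 -0.001 -1.   ] yaw -3.61
[[ 0.6207 -0.0177  0.023 ]
 [ 0.6162 -0.098   0.023 ]
 [ 0.656  -0.0373  0.02  ]
 [ 0.6546 -0.0601  0.08  ]]
yaw -3.236367167559371 sep 0.08044223202772247
mark [ 0.61845345 -0.05785995  0.023     ] travel idx 0.0363708937956092 handle 0.036216138466543424 lat -0.00022303768630228785 0.022651828669963923
[ 0.6493 -0.0458  0.08  ]
[ 0.6607 -0.0465  0.08  ]
[ 0.648  -0.0739  0.08  ]
[ 0.6598 -0.0746  0.08  ]
rail ends [ 0.56764144 -0.0146178   0.02      ] [ 0.56320107 -0.09499752  0.02      ] front face top [ 0.69490455 -0.01403086  0.068     ] [ 0.69653489 -0.10939808  0.068     ]
```

Request:
send_rows:
  plan:
    - [0.7,0,0.1,-0.4,0.36]
    - [0.9,0,0.1,0,0.36]
    - [0.6,2,0.1,0,0.36]
    - [0,3,0,0,0.36]
    - [0,2,0,0,0.36]
    - [0,0,0,0,0.36]
    - [0,0,0,0,0.36]

```text
clock: 19.48
tcp_pos: [0.656, -0.0575, 0.1349]
orientation: [-1.57, 0.041, -0.043]
contact_force: [0.2, 0.3, 0.2]
grip_width: 0.031
```

Run:
```python
from bench import r
from h import *
o,R=st(r)
f=r.grab_frame("wrist");cv2.imwrite("pics/w14.png",f["image"][:,:,::-1])
print(to(R,o,[.6546,-.060,.068]))
```

```text
t 19.48 tcp [ 0.656  -0.0575  0.1349] w 0.031 F [0.2 0.3 0.2] j7 [ 0.3   0.6  -0.43  1.67  0.3   0.94 -0.3 ] tip 0.014
x [ 0.999 -0.053  0.001] y [ 0.001  0.    -1.   ] yaw -3.06
[-0.13  6.69 -0.26]
```

View pics/w14.png

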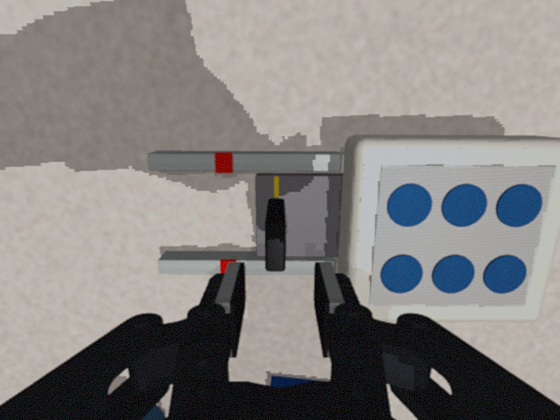

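Request:
send_rows:
  plan:
    - [-0.15,0.7,-0.2,0,0.36]
    - [0,2,0,0,0.36]
    - [0,2,0,0,0.36]
    - [0,1.5,0,0,0.36]
    - [0,0.5,0,0,0.36]
    - [0,0,0,0,0.36]

```text
clock: 20.27
tcp_pos: [0.6537, -0.0594, 0.0669]
orientation: [-1.57, 0.042, -0.041]
contact_force: [0.1, -0.1, 0.4]
grip_width: 0.0303
```

Run:
```python
from bench import r
from h import *
o,R=st(r)
f=r.grab_frame("wrist");cv2.imwrite("pics/w15.png",f["image"][:,:,::-1])
```

```text
t 20.27 tcp [ 0.6537 -0.0594  0.0669] w 0.0303 F [ 0.1 -0.1  0.4] j7 [ 0.28  0.68 -0.4   1.71  0.34  0.82 -0.33] tip 0.014
x [ 0.999 -0.053 -0.001] y [-0.001  0.    -1.   ] yaw -3.05
```

View pics/w15.png

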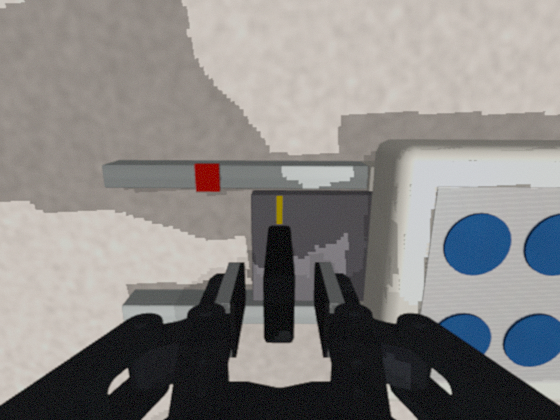

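Handle (u≈279) is centred between the pads; close with a firm grip.

Request:
send_rows:
  plan:
    - [0,0,0,0,0]
    - [0,0,0,0,0]
    - [0,0,0,0,0]
    - [0,0,0,0,0]
    - [0,0,0,0,0]
    - [0,0,0,0,0]
  force: 80

```text
clock: 21.08
tcp_pos: [0.6536, -0.0595, 0.0683]
orientation: [-1.571, 0.042, -0.042]
contact_force: [-4.0, 0.2, 6.3]
grip_width: 0.0109
```

Run:
```python
from bench import r
from h import *
o,R=st(r)
```

```text
t 21.07 tcp [ 0.6536 -0.0595  0.0683] w 0.0109 F [-4.   0.2  6.3] j7 [ 0.28  0.68 -0.4   1.71  0.34  0.83 -0.33] tip 0.014
x [ 0.999 -0.054 -0.   ] y [-0. -0. -1.] yaw -3.09
```

Request:
send_rows:
  plan:
    - [-0.3,0,0,0,0]
    - [-0.6,0,0,0,0]
    - [-0.8,0,0,0,0]
    - [-0.8,0,0,0,0]
    - [-0.6,0,0,0,0]
    - [-0.4,0,0,0,0]
    - [-0.1,0,0,0,0]
    - [0,0,0,0,0]
    - [0,0,0,0,0]

```text
clock: 22.2
tcp_pos: [0.6191, -0.0575, 0.0682]
orientation: [-1.57, 0.039, -0.045]
contact_force: [6.3, 0.6, 2.1]
grip_width: 0.0099
```

Run:
```python
from bench import r
from h import *
o,R=st(r)
f=r.grab_frame("wrist");cv2.imwrite("pics/w16.png",f["image"][:,:,::-1])
g=r.grab_frame("side");cv2.imwrite("pics/s16.png",cv2.resize(g["image"][145:255,210:350,::-1],None,fx=5,fy=5,interpolation=2))
g=r.grab_frame("scene");cv2.imwrite("pics/c16.png",cv2.resize(g["image"][200:290,210:330,::-1],None,fx=6,fy=6,interpolation=2))
```

```text
t 22.2 tcp [ 0.6191 -0.0575  0.0682] w 0.0099 F [6.3 0.6 2.1] j7 [ 0.29  0.63 -0.41  1.8   0.34  0.78 -0.34] tip 0.014
x [ 0.999 -0.053  0.004] y [ 0.004  0.    -1.   ] yaw -3.07
```

View pics/w16.png

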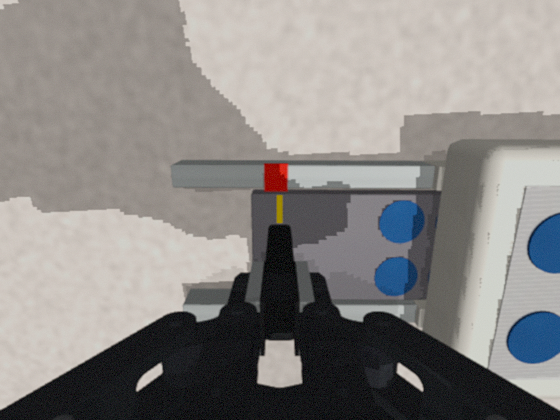

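View pics/s16.png

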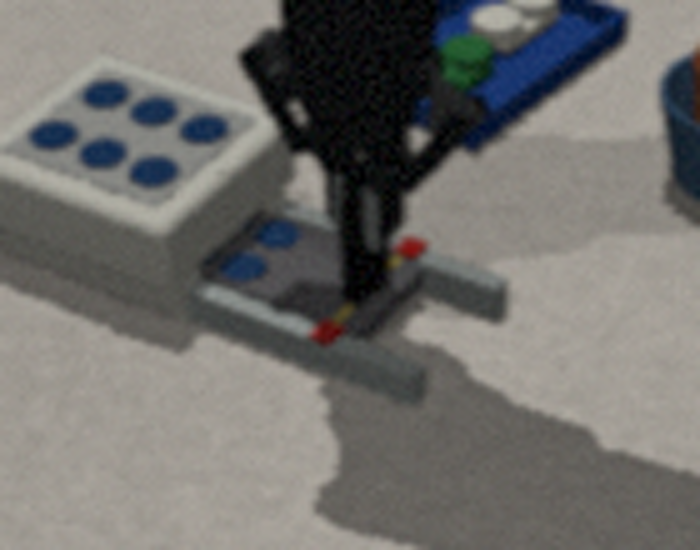

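View pics/c16.png

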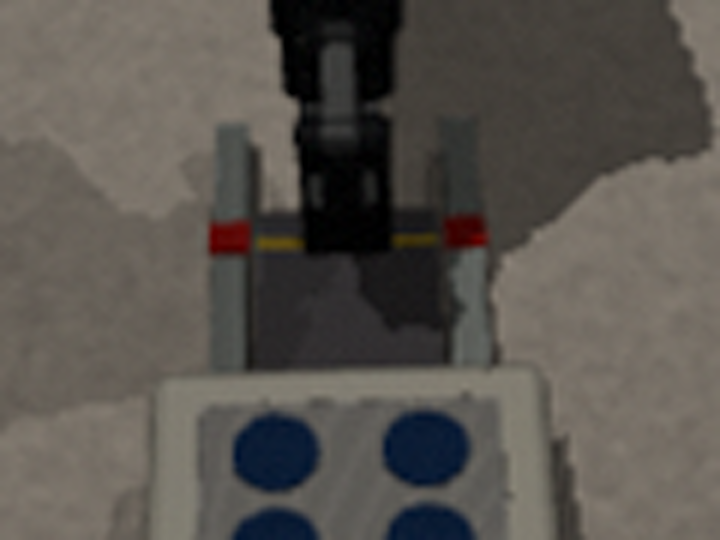

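Request:
send_rows:
  plan:
    - [-0.1,0,0,0,0]
    - [-0.08,0,0,0,0]
    - [0,0,0,0,0]
    - [0,0,0,0,0]
    - [0,0,0,0,0]
    - [0,0,0,0,0]
    - [0,0,0,0,0]
    - [0,0,0,0,0]

```text
clock: 23.35
tcp_pos: [0.6174, -0.0574, 0.0682]
orientation: [-1.57, 0.039, -0.045]
contact_force: [6.6, -0.2, 1.2]
grip_width: 0.0106
```

Run:
```python
from bench import r
from h import *
o,R=st(r)
f=r.grab_frame("wrist");im=f["image"];cv2.imwrite("pics/w17.png",cv2.resize(im[140:300,180:380,::-1],None,fx=4,fy=3.7,interpolation=2))
m=mask("red",im);k,l,s,c=cv2.connectedComponentsWithStats(m);i=1+np.argmax(s[1:,4]);print("clip",c[i],s[i])
A=ray(f,c[i],.023)
Y=np.argwhere((mask("small_cup",im)>0));Y=Y[(Y[:,0]>190)&(Y[:,0]<225)&(abs(Y[:,1]-278)<15)];print(Y.mean(0),len(Y));I=ray(f,Y.mean(0)[::-1],.02)
t=np.radians(-3.24);print("idx-mark",np.array([np.cos(t),np.sin(t)])@(I-A)[:2])
g=r.grab_frame("scene");cv2.imwrite("pics/c17.png",g["image"][:,:,::-1])
```

```text
t 23.35 tcp [ 0.6174 -0.0574  0.0682] w 0.0106 F [ 6.6 -0.2  1.2] j7 [ 0.29  0.63 -0.41  1.8   0.34  0.78 -0.34] tip 0.014
x [ 0.999 -0.054  0.004] y [ 0.004  0.    -1.   ] yaw -3.07
clip [278.69677419 177.37741935] [268 163  23  29 620]
[208.46470588 279.42352941] 170
idx-mark 0.00043003008425665393
```

View pics/w17.png

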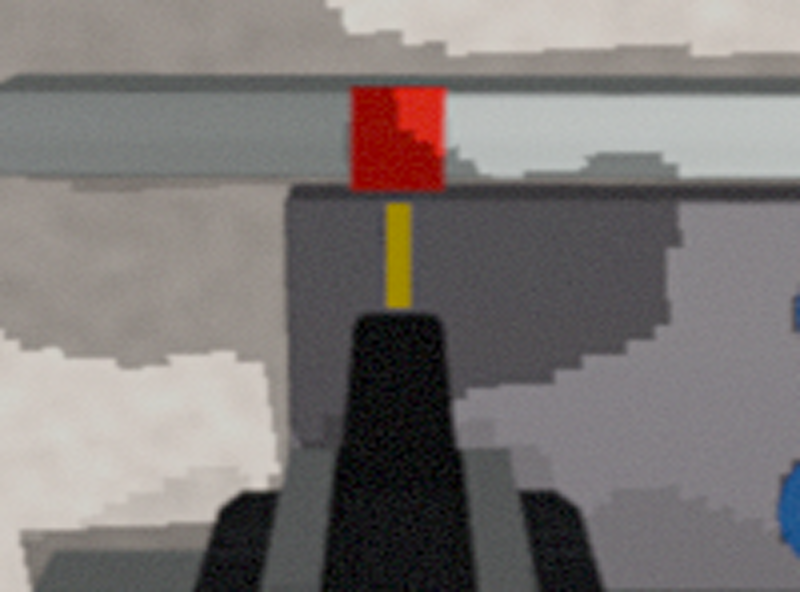

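View pics/c17.png

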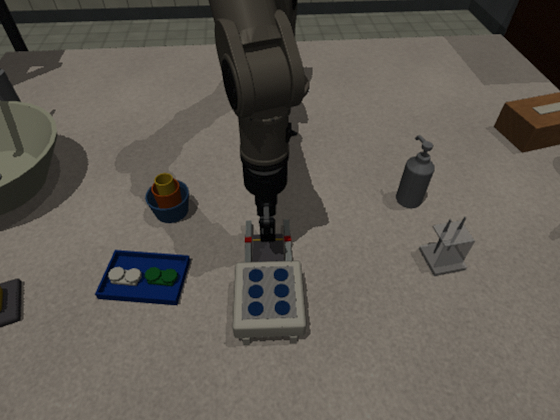

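The wrist view shows the index line (x≈400 in the zoom) at the middle of the clip (352–445), and the cups are still nested. It has been held there for more than 0.5 s, so I'm handing in.

Run:
```python
from bench import r
r.hand_in()
```

```text
the job is handed in; nothing more can be done
```

I nested the orange cup in the bowl and the yellow cup in the orange one. Then I gripped the slide's black handle and pulled it out about 36 mm. The job was handed in at about 23.5 s with the handle still gripped.

- **Slide:** in the last wrist picture the index line was about 0.4 mm from the middle of the red band. The gripper was closed on the handle and took a steady pull of about 6.6 N from the spring. An earlier check, before the final 2 mm pull, had put the line about 2 mm short of the middle. It was held there still for about 0.75 s before handing in.
- **Cups and bowl:** after I let go, both cups looked upright and seated in the bowl, with their rims within about 3 mm of where I expected them. The bowl was within about 2 mm of where I first measured it.
- **Everything else:** in the last scene picture the lens cases, bottle, tweezer stand and red clips looked unmoved. I judged these by eye and did not measure them.

No final check failed. My colour mask did fail once on the orange cup in the wrist picture, so there I used the network's box and read the pixels off the picture instead.

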